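# Hang the drilling templates on the rack

## Task

Take the two drilling templates that have a large hanging hole out of the wooden block and hang them by that hole on the long peg of the steel rack: the wide template first, nearer the crossbar, then the narrow one in front of it, both hanging straight down and released. Leave the solid plate standing in the block, and do not disturb the spanner on the short peg, the red ram or the oil bottle.

Things in the scene. Friction and masses are not known exactly. Their poses are not given: they have to be found in the camera images.
- wide_mid (a point): Centre of the wide template: a bare aluminium plate 120 mm wide (its x), 10 mm thick (its y), 150 mm tall (its z, up), about 0.45 kg, standing on edge in a slot of the block. A round hanging hole 28 mm across lies on its centreline, centre 52 mm below the top edge. The hole apart it is solid (the small dark drill holes are only marks) and it is alike front and back. Grip it by the top edge from above, across its thickness
- wide_hole (a point): Centre of the wide template's hanging hole: 23 mm above the plate's centre, 98 mm above its lower edge, 52 mm below its top edge. Axes as the plate: y is the hole's axis, z towards the plate's top edge
- narrow_mid (a point): Centre of the narrow template: like the wide one but 80 mm wide (x), 10 mm thick (y), 130 mm tall (z), about 0.26 kg; its hanging hole is also 28 mm across, centre 52 mm below the top edge
- narrow_hole (a point): Centre of the narrow template's hanging hole: 13 mm above the plate's centre, 78 mm above its lower edge, 52 mm below its top edge. Axes as the plate: y is the hole's axis, z towards the plate's top edge
- blank_mid (a point): Centre of the solid aluminium plate without a hole, 100 mm wide (x), 10 mm thick (y), 140 mm tall (z), standing in the block; to be left alone
- block: Fixed wooden block 130 mm (x) by 200 mm (y) by 40 mm high, origin under its centre. Three slots run along its x, 65 mm apart in y (at -65, 0, +65 mm); each is 14 mm wide, open at both ends and above, its floor 14 mm and its rims 40 mm above the bench. Which plate stands in which slot varies; the free gap between neighbouring plates is 55 mm
- rack: Fixed steel rack: base 220 mm (y) by 130 mm (x from -30 to +100 mm) by 12 mm, two uprights and a crossbar 210 mm long (y), 22 mm thick, 164 to 196 mm above the bench; the crossbar's front face is at x = 0. Origin at bench level below that face. Two level pegs stand out from the face along +x, 60 mm to either side of the middle (y = +60 and -60 mm), 180 mm above the bench; which side has the long peg varies
- long_peg: The long peg, free: level, 12 mm in diameter, 140 mm long, with a foot collar 24 mm across and 4 mm long, and an end knob 18 mm across over the last 6 mm. Origin on its axis at its root on the crossbar's face, x along the peg to its tip, z up. A template that hangs on it has its hole's centre 8 mm below the peg's axis, and slides along it only with friction
- short_peg: The short peg: the same but 80 mm long, origin at its root, x along it to the tip, z up; a spanner hangs on it
- spanner_mid (a point): Middle of the steel ring spanner that hangs loose from the short peg: about 165 mm long, 46 mm wide and 10 mm thick, from 23 mm above its hole to 140 mm below it; this point is 60 mm below its hole's centre, 40 mm from the peg's root; z up along it
- ram_mid (a point): Middle of the red press ram, a standing cylinder 80 mm across and 255 mm tall, 3.5 kg, loose, with a small brass stub that reaches 46 mm from its axis; too tall to carry a template over in comfort; this point is 128 mm up
- oil_mid (a point): Middle of the grey oil bottle, 60 mm across, 155 mm tall, loose; this point is 78 mm up
There are look-alikes about, which are no part of the job. Leave any turquoise look-alike of the part that bears wide_mid alone.

How it is judged:
On the way, in this order (a step that is already met when the one before it is completed fails the run):
1. the wide template hangs on the long peg (x of wide_hole in the frame of long_peg between 0.004 and 0.134 m and y of wide_hole in the frame of long_peg between -0.012 and 0.012 m and z of wide_hole in the frame of long_peg between -0.014 and -0.001 m and angle between wide_hole's own z axis and vertical below 0.3 rad and angle between the y axis of wide_hole and the x axis of long_peg, either way round below 0.4 rad), for 0.2 s.
2. the narrow template hangs on the long peg in front of the wide one (x of narrow_hole in the frame of long_peg between 0.004 and 0.134 m and y of narrow_hole in the frame of long_peg between -0.012 and 0.012 m and z of narrow_hole in the frame of long_peg between -0.014 and -0.001 m and angle between narrow_hole's own z axis and vertical below 0.3 rad and angle between the y axis of narrow_hole and the x axis of long_peg, either way round below 0.4 rad and ((x of wide_hole in the frame of long_peg below 0.012 m and x of narrow_hole in the frame of long_peg above 0.012 m) or (x of wide_hole in the frame of long_peg below 0.02 m and x of narrow_hole in the frame of long_peg above 0.02 m) or (x of wide_hole in the frame of long_peg below 0.028 m and x of narrow_hole in the frame of long_peg above 0.028 m) or (x of wide_hole in the frame of long_peg below 0.036 m and x of narrow_hole in the frame of long_peg above 0.036 m) or (x of wide_hole in the frame of long_peg below 0.044 m and x of narrow_hole in the frame of long_peg above 0.044 m) or (x of wide_hole in the frame of long_peg below 0.052 m and x of narrow_hole in the frame of long_peg above 0.052 m) or (x of wide_hole in the frame of long_peg below 0.06 m and x of narrow_hole in the frame of long_peg above 0.06 m) or (x of wide_hole in the frame of long_peg below 0.068 m and x of narrow_hole in the frame of long_peg above 0.068 m) or (x of wide_hole in the frame of long_peg below 0.076 m and x of narrow_hole in the frame of long_peg above 0.076 m) or (x of wide_hole in the frame of long_peg below 0.084 m and x of narrow_hole in the frame of long_peg above 0.084 m) or (x of wide_hole in the frame of long_peg below 0.092 m and x of narrow_hole in the frame of long_peg above 0.092 m) or (x of wide_hole in the frame of long_peg below 0.1 m and x of narrow_hole in the frame of long_peg above 0.1 m) or (x of wide_hole in the frame of long_peg below 0.108 m and x of narrow_hole in the frame of long_peg above 0.108 m) or (x of wide_hole in the frame of long_peg below 0.116 m and x of narrow_hole in the frame of long_peg above 0.116 m) or (x of wide_hole in the frame of long_peg below 0.124 m and x of narrow_hole in the frame of long_peg above 0.124 m))), for 0.2 s.
At the end, for the whole second after the job is handed in: Both templates hang on the long peg by their holes (hole centre along the peg's length, within 12 mm sideways of its axis and 1 to 14 mm below it, plate upright within 0.3 rad and square to the peg within 0.4 rad), the wide one nearer the crossbar than the narrow one, anywhere along the peg (all of step 1 and all of step 2); the robot touches nothing.
It fails at once if the solid plate shifted by more than 30 mm (distance of blank_mid from where it was at the start of the episode above 0.03 m).
It fails at once if the hanging spanner shifted by more than 30 mm (distance of spanner_mid from where it was at the start of the episode above 0.03 m).
It fails at once if the red ram shifted by more than 30 mm (distance of ram_mid from where it was at the start of the episode above 0.03 m).
It fails at once if the oil bottle shifted by more than 30 mm (distance of oil_mid from where it was at the start of the episode above 0.03 m).
It also fails if it takes over 72 s, if anything falls off the work surface, if the arm or the gripper's body presses on something with over 40 N, if the wrist force passes 120 N, or if a joint passes its speed limit or range.

## Robot

A 6-joint arm with a two-finger parallel gripper is mounted at the origin on the work surface. World frame = base frame: x ahead of the robot, y to its left, z up, the work surface at z = 0. Lengths are in m, angles in rad, forces in N, time in s.
With the tool pointing down it reaches from about 0.35 to 0.875 m from the base axis. Payload 15.5 kg.
Tool frame: the origin (TCP) lies at the very end of the fingers, on their centre line; the grasp point (between the pads) lies grasp_offset behind it (grasp_offset is the distance from the TCP to the grasp point, in m); y points along the fingers, z is the direction in which the jaws open and shut, and the axes are right-handed (so a half turn about y gives the same grasp; the last joint's range is limited). The gripper opens to 85 mm and grips with 20 to 120 N. Pads are 22 mm wide; open, the fingers measure 114 mm over their backs; the gripper's body (76 mm by 85 mm) begins 54 mm behind the grasp point. The pads swing forward as they close: fully open they stand 13 mm farther back than shut.
Start: joints at [-1.341, 0.494, 1.345, -0, 1.302, -0.096], TCP at [0.2, -0.592, 0.231] pointing down, gripper open.
Joint ranges: [-2.91, 2.91], [-0.82, 2.16], [0.22, 2.67], [-1.22, 4.37], [0.12, 2.79], [-3.08, 3.08]. Speed limits (rad/s): [1.89, 1.89, 2.57, 3.01, 3.01, 3.01].

## Interface

Orientations are given as a unit quaternion [x, y, z, w].
In Python, from rig import * gives the robot as it stands. The module is installed in compiled form; this text tells all that it offers.
- The arm moves only by the tool step_arm, never from a script. Its argument "deltas" is a list of rows, each a list of 7 numbers: the turn, a rotation vector about the tool's x, y, z in degrees, then the shift along the tool's x, y, z in mm, then the opening in per cent of the stroke, from 0 (shut) to 100 (fully open). A call has exactly 8 rows; each row is the pose to reach, as a shift and turn from the pose measured when the call began, along the tool's axes at that moment; what a row does not reach only later rows make up. A row lasts 1/10 s, in which the tool goes at most 50 mm and 8.59 degrees, less where a joint would pass 70% of its speed; a pose out of reach is approached as far as the arm can. A call with a gripper value outside its range is refused whole. The fingers move at their own pace and stop on an object; the grip force is fixed at half the most. Time passes only in rows, so rows that repeat a pose let the fingers close, or fill a call up. It gives the time, the measured TCP pose, the force and the opening at its end, in the units of the state.
- observe(): the state, without advancing time (a new reading comes with each control period).
- read_camera(name): name is "side" or "top" or "wrist"; returns (picture, depth): 384x512x3 uint8, red, green, blue; 384x512 float32, m along the optical axis (not along the pixel's ray), 0 where there is no reading.
- camera_info(name): a dict with "vertical_fov" (degrees; the focal length in pixels is half the picture's height over the tangent of half this angle, whatever the lens; pixels are square), "cx", "cy" (the principal point, pixels), "dist" ([k1, k2, p1, p2, k3] as OpenCV has them; the pictures are not rectified), "camera_from_world" (4x4, takes a point from world to camera coordinates). Camera axes: x right, y down, z forward; pixel columns grow to the right and rows downward; lengths in m; the calibration is good to about 2 mm. A picture is of the moment at which its call begins: read the wrist's pose just before it. camera_info takes no time and is no camera call; for the wrist camera it gives the pose at the moment of the call.
- finish_job(): hands the job in, once; it reports no verdict.
The state is a dict: "time": time; "q": joint angles; "joint_vel": joint speeds; "joint_efforts": joint torques, N m; "eef_pos": TCP position; "orientation": TCP orientation; "contact_force": force on the tool from outside, world axes, zero at the start; "torque": the same for the moment, N m; "grip_width": opening from 0.0 (shut) to 1.0 (fully open).
Only numpy, scipy, OpenCV 4.12 (cv2) and the standard library are available. Lean on these libraries where they do the work, as an engineer would, in place of code of your own. Each camera call takes 0.05 s, during which the arm holds its last target.

## Working session

There is one attempt and no reset: what is moved stays moved. The work goes in short steps, Python scripts to look and compute and a tool call to move; the robot and the scene stay as the last step left them, time stands still between calls to the robot, and variables do not carry over. Pictures are saved under pics/ and viewed, and the job is handed in when it is done.

Besides the shell and the picture viewer there is one more tool, called after ">>>" in YAML: its name, and indented under it one key for each argument. step_arm: Moves the arm, as the interface text tells. Its arguments: {"type":"object","properties":{"deltas":{"type":"array","items":{"type":"array","items":{"type":"number"}}}},"required":["deltas"]}

```bash
mkdir -p pics
cat > h.py <<'E'
from rig import *
import numpy as np, cv2
from scipy.spatial.transform import Rotation as R
def save(n,im): cv2.imwrite('pics/'+n,im[:,:,::-1])
def K(n):
    c=camera_info(n); f=192/np.tan(np.radians(c['vertical_fov'])/2)
    return np.array([[f,0,c['cx']],[0,f,c['cy']],[0,0,1]]),np.array(c['dist']),np.array(c['camera_from_world'])
def unproj(n,uv,depth,kk=None):
    k,d,T=kk or K(n)
    uv=np.array(uv,float).reshape(-1,1,2); p=cv2.undistortPoints(uv,k,d).reshape(-1,2)
    z=np.array(depth).reshape(-1,1); P=np.hstack([p*z,z]); Ti=np.linalg.inv(T)
    return P@Ti[:3,:3].T+Ti[:3,3]
def cloud(n,D):
    v,u=np.mgrid[0:384,0:512]
    return unproj(n,np.stack([u.ravel(),v.ravel()],1),D.ravel()).reshape(384,512,3)
def proj(n,P):
    k,d,T=K(n); return cv2.projectPoints(np.array(P,float).reshape(-1,1,3),cv2.Rodrigues(T[:3,:3])[0],T[:3,3],k,d)[0].reshape(-1,2)
E
python3 - <<'E'
from h import *
s=observe();print(s)
for n in ['side','top','wrist']:
    im,D=read_camera(n); save(n+'0.png',im); np.savez('%s0.npz'%n,im=im,D=D,P=cloud(n,D)); c=camera_info(n);print(n,c['vertical_fov'],c['dist'],np.linalg.inv(c['camera_from_world'])[:3,3])
E
```

```text
{'time': 0.0, 'q': array([-1.34048754e+00,  4.94206427e-01,  1.34612312e+00, -2.18997806e-05,
        1.30250365e+00, -9.55479827e-02]), 'joint_vel': array([9.37364038e-05, 6.87239030e-04, 1.14594670e-03, 1.20908546e-03,
       2.47386247e-04, 5.08208613e-05]), 'joint_efforts': array([ 4.01543715e-03, -8.82166243e+01, -3.83861804e+01,  2.13038566e-04,
        9.99237673e-03, -2.44559453e-05]), 'eef_pos': array([ 0.19996116, -0.59177124,  0.23068852]), 'orientation': array([-0.11473772,  0.69817885, -0.69730465,  0.11466376]), 'contact_force': array([ 0.54559263,  0.09969881, -0.43620088]), 'torque': array([ 0.07525294, -0.00804894,  0.05328799]), 'grip_width': 1.0024196030654673}
side 53.68754830448873 [-0.08725665  0.          0.          0.          0.        ] [0.29507849 0.56332063 0.74059622]
top 53.41592070625399 [-0.0549713  0.         0.         0.         0.       ] [0.42561678 0.04860336 1.07681091]
wrist 58.983597931223656 [-0.00135587  0.          0.          0.          0.        ] [ 0.27358008 -0.5681801   0.37312264]
```

View pics/side0.png

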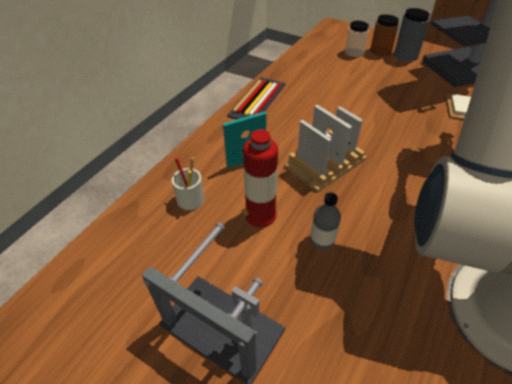

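View pics/top0.png

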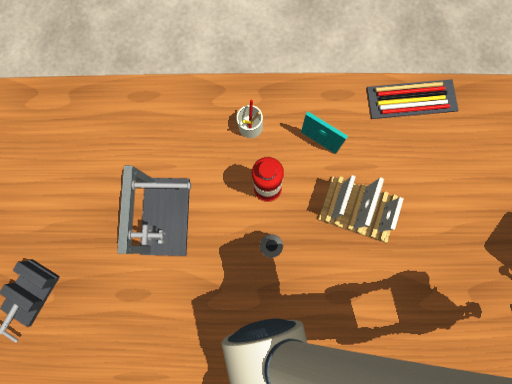

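View pics/wrist0.png

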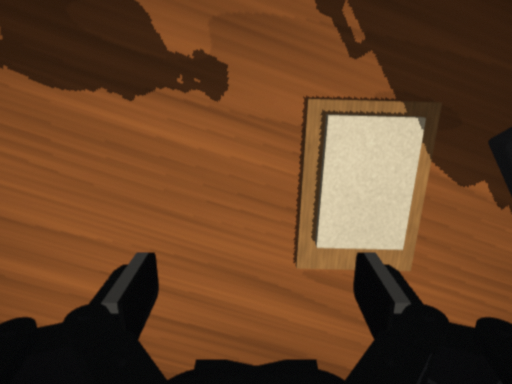

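Top view: rack around (150,212) with the long peg at (160,184); block at (360,208) holding three plates with top edges near (345,185), (372,195), (396,212); ram (268,178); bottle (271,245); turquoise look-alike (323,132). I'll enlarge these.

Run:
```python
from h import *
a=np.load('top0.npz');b=np.load('side0.npz')
c=a['im'][155:260,300:430];save('t1.png',cv2.resize(c,(780,630-30),interpolation=cv2.INTER_CUBIC))
c=b['im'][90:200,270:380];save('s1.png',cv2.resize(c,(600,600),interpolation=cv2.INTER_CUBIC))
c=a['im'][155:265,105:205];save('t2.png',cv2.resize(c,(545,600),interpolation=cv2.INTER_CUBIC))
P=a['P']
for nm,(u0,u1,v0,v1) in dict(block=(310,415,165,250),rack=(110,200,155,265),ram=(245,292,150,205),oil=(255,290,230,262)).items():
    Q=P[v0:v1,u0:u1].reshape(-1,3);print(nm,np.percentile(Q[:,2],[1,50,99]).round(3))
Q=P[165:250,310:415].reshape(-1,3);Q=Q[Q[:,2]>.12]
# cluster
m=(P[...,2]>.11);m[:165]=0;m[250:]=0;m[:,:310]=0;m[:,415:]=0
n,l,st,ce=cv2.connectedComponentsWithStats(m.astype(np.uint8))
for i in range(1,n):
    q=P[l==i]
    if len(q)<20: continue
    t=q[q[:,2]>q[:,2].max()-.008]
    r=cv2.minAreaRect((t[:,:2]*1000).astype(np.float32));print(i,len(q),ce[i],'zmax',np.percentile(q[:,2],95).round(3),'rect mm',r)
for nm,(u0,u1,v0,v1,zz) in dict(ram=(245,292,150,205,.2),oil=(255,290,230,262,.1)).items():
    q=P[v0:v1,u0:u1].reshape(-1,3);q=q[q[:,2]>zz];print(nm,q.mean(0).round(3),q.min(0).round(3),q.max(0).round(3))
m=(P[...,2]>.155);m[:155]=0;m[265:]=0;m[:,:105]=0;m[:,205:]=0
q=P[m];print('rackhigh',q.min(0).round(3),q.max(0).round(3))
for (u,v) in [(187,184),(175,184),(160,184),(145,184),(124,190),(124,240),(160,237),(148,237)]:
    print((u,v),P[v-2:v+3,u][:,:].round(3).tolist())
```

```text
block [-0.004  0.002  0.165]
rack [-0.004  0.008  0.198]
ram [-0.004  0.002  0.257]
oil [-0.005  0.002  0.157]
7 275 [345.87636364 195.55636364] zmax 0.156 rect mm ((425.6167907714844, 48.603355407714844), (0.0, 0.0), 0.0)
10 430 [371.3        202.23023256] zmax 0.166 rect mm ((542.250244140625, -206.47625732421875), (11.32887077331543, 120.51152038574219), 70.2230224609375)
18 260 [394.53846154 213.54615385] zmax 0.146 rect mm ((425.6167907714844, 48.603355407714844), (0.0, 0.0), 0.0)
ram [0.595 0.05  0.241] [0.426 0.014 0.2  ] [0.637 0.085 1.077]
oil [0.435 0.041 0.128] [0.41  0.013 0.1  ] [0.463 0.066 1.077]
rackhigh [0.416 0.049 0.155] [0.623 0.399 1.077]
(187, 184) [[0.616, 0.28, 0.009], [0.613, 0.28, 0.012], [0.58, 0.242, 0.183], [0.577, 0.242, 0.185], [0.575, 0.242, 0.183]]
(175, 184) [[0.616, 0.314, 0.013], [0.583, 0.272, 0.182], [0.58, 0.271, 0.183], [0.577, 0.271, 0.186], [0.575, 0.27, 0.187]]
(160, 184) [[0.615, 0.357, 0.013], [0.582, 0.307, 0.187], [0.58, 0.307, 0.187], [0.578, 0.307, 0.184], [0.575, 0.307, 0.184]]
(145, 184) [[0.604, 0.38, 0.076], [0.582, 0.344, 0.186], [0.579, 0.343, 0.187], [0.577, 0.343, 0.187], [0.575, 0.344, 0.185]]
(124, 190) [[0.568, 0.39, 0.196], [0.566, 0.392, 0.193], [0.564, 0.39, 0.195], [0.561, 0.389, 0.198], [0.559, 0.39, 0.195]]
(124, 240) [[0.45, 0.383, 0.197], [0.448, 0.382, 0.199], [0.446, 0.383, 0.197], [0.443, 0.384, 0.194], [0.441, 0.384, 0.195]]
(160, 237) [[0.458, 0.301, 0.188], [0.456, 0.3, 0.19], [0.454, 0.301, 0.186], [0.451, 0.302, 0.184], [0.452, 0.335, 0.066]]
(148, 237) [[0.458, 0.33, 0.185], [0.456, 0.33, 0.186], [0.454, 0.339, 0.159], [0.452, 0.338, 0.16], [0.449, 0.337, 0.164]]
```

```bash
ls pics
```

```text
s1.png
side0.png
t1.png
t2.png
top0.png
wrist0.png
```

View pics/t1.png

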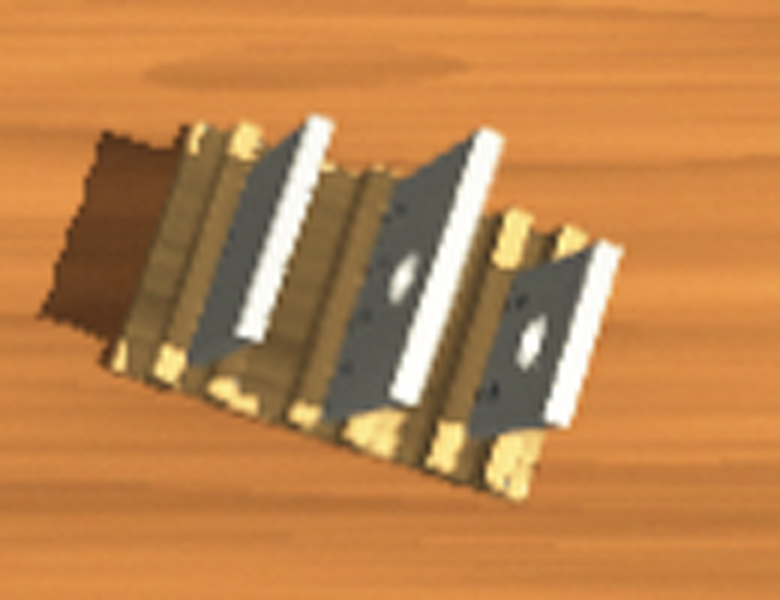

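View pics/s1.png

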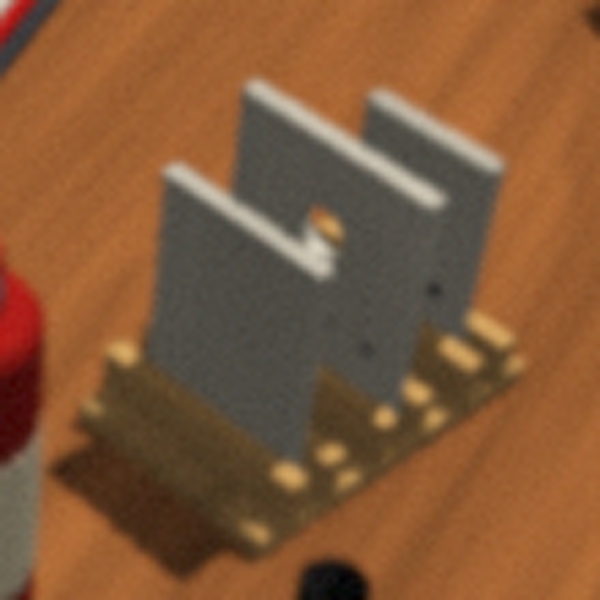

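Run:
```python
from h import *
a=np.load('top0.npz');P=a['P'];D=a['D']
ok=D>0
m=(P[...,2]>.11)&ok;m[:165]=0;m[250:]=0;m[:,:310]=0;m[:,415:]=0
n,l,st,ce=cv2.connectedComponentsWithStats(m.astype(np.uint8))
for i in range(1,n):
    q=P[l==i]
    if len(q)<20: continue
    zt=np.median(np.sort(q[:,2])[-60:])
    t=q[abs(q[:,2]-zt)<.005]
    r=cv2.minAreaRect((t[:,:2]*1000).astype(np.float32));print(ce[i].round(),'zt',zt.round(3),len(t),'mean',t.mean(0).round(4),'rect',np.round(r[0],1),np.round(r[1],1),round(r[2],1))
# block
m=(abs(P[...,2]-.04)<.006)&ok;m[:165]=0;m[250:]=0;m[:,:310]=0;m[:,415:]=0
q=P[m];r=cv2.minAreaRect((q[:,:2]*1000).astype(np.float32));print('block',r)
# rack crossbar
m=(abs(P[...,2]-.196)<.006)&ok;m[:155]=0;m[265:]=0;m[:,:105]=0;m[:,140:]=0
q=P[m];r=cv2.minAreaRect((q[:,:2]*1000).astype(np.float32));print('bar',r)
m=(abs(P[...,2]-.184)<.01)&ok;m[:170]=0;m[200:]=0;m[:,:137]=0;m[:,205:]=0
q=P[m];r=cv2.minAreaRect((q[:,:2]*1000).astype(np.float32));print('peg',r,np.polyfit(q[:,1],q[:,0],1),q[:,1].min(),q[:,1].max())
for nm,(u0,u1,v0,v1,zz) in dict(ram=(235,300,145,210,.2),oil=(255,290,230,262,.1),turq=(295,350,105,160,.05),cup=(230,270,95,140,.05)).items():
    q=P[v0:v1,u0:u1].reshape(-1,3);q=q[(q[:,2]>zz)&(q[:,2]<.4)];print(nm,q.min(0).round(3),q.max(0).round(3))
```

```text
[346. 196.] zt 0.155 172 mean [ 0.5588 -0.145   0.1536] rect [ 559.4 -145.4] [ 10.5 100.6] 70.7
[371. 202.] zt 0.165 219 mean [ 0.5417 -0.206   0.1637] rect [ 542.3 -206.5] [ 11.3 120.5] 70.2
[395. 213.] zt 0.146 140 mean [ 0.5155 -0.2665  0.144 ] rect [ 515.6 -266.8] [11.1 77.7] 70.5
block ((538.8098754882812, -206.46311950683594), (168.19151306152344, 129.79730224609375), 70.95995330810547)
bar ((519.0947875976562, 384.4500427246094), (27.265377044677734, 207.53451538085938), 88.52507019042969)
peg ((575.2039794921875, 299.0006408691406), (17.49646759033203, 128.6538543701172), 1.3292100429534912) [0.01684922 0.5719945 ] 0.23471208455558784 0.3632887725451829
ram [0.564 0.014 0.2  ] [0.637 0.085 0.259]
oil [0.41  0.013 0.1  ] [0.463 0.066 0.159]
turq [ 0.7   -0.15   0.051] [ 0.772 -0.046  0.154]
cup [0.747 0.065 0.05 ] [0.82  0.134 0.132]
```

View pics/t2.png

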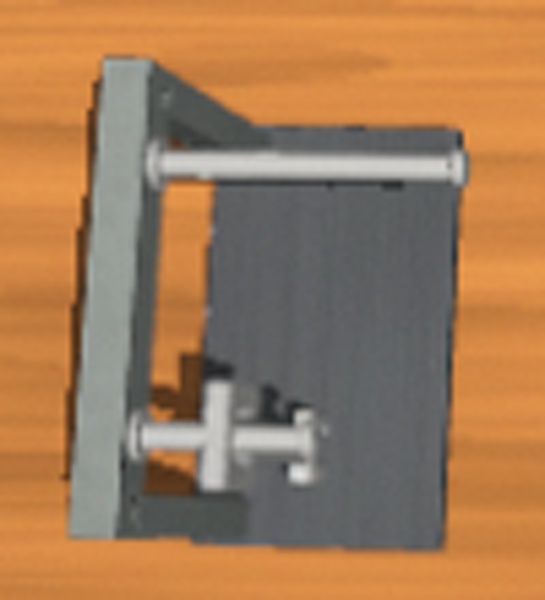

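Plates with their pixels: top-view (346,196) has no hole and its top is at 0.154 m, so it is the solid plate. (371,202) has a hole, is 120 mm wide, top 0.164 m: the wide one. (395,213) has a hole, is about 78 mm wide, top 0.144 m: the narrow one. Turquoise (323,132) is the look-alike. The enlarged crops confirm this, and the long peg is the upper one, pointing towards -y.

```bash
cat >> h.py <<'E'
def Rdown(yaw):  # tool y down, tool z (jaw dir) horizontal at yaw(deg)
    a=np.radians(yaw); z=np.array([np.cos(a),np.sin(a),0]); y=np.array([0,0,-1.]); return np.stack([np.cross(y,z),y,z],1)
def plan(tcp,yaw):
    s=observe(); R0=R.from_quat(s['orientation']).as_matrix()
    best=min([Rdown(yaw),Rdown(yaw+180)],key=lambda M:R.from_matrix(R0.T@M).magnitude())
    rv=np.degrees(R.from_matrix(R0.T@best).as_rotvec()); d=R0.T@(np.array(tcp)-s['eef_pos'])*1000
    print('t',round(s['time'],2),'pos',s['eef_pos'].round(4),'grip',round(s['grip_width'],3),'F',s['contact_force'].round(1)); print('turn',rv.round(2),'shift',d.round(1))
E
python3 - <<'E'
from h import *
import rig
print([n for n in dir(rig) if not n.startswith('_')])
try: print(grasp_offset)
except Exception as e: print(e)
print(R.from_quat(observe()['orientation']).as_matrix().round(3))
plan([.542,-.206,.25],70.4)
E
```

```text
['Unreachable', 'camera_info', 'finish_job', 'grasp_offset', 'observe', 'read_camera']
0.0187
[[-0.947 -0.     0.32 ]
 [-0.32   0.001 -0.947]
 [-0.    -1.    -0.001]]
t 0.15 pos [ 0.2    -0.5918  0.2308] grip 1.002 F [ 0.7  0.3 -0.6]
turn [5.000e-02 3.827e+01 1.000e-02] shift [-447.5  -18.9 -256.1]
```

>>> step_arm:
  deltas:
    - [0,4,0,-37,-1.5,-21,45]
    - [0,8,0,-74,-3,-42,45]
    - [0,12,0,-112,-4.5,-64,45]
    - [0,16,0,-150,-6,-85,45]
    - [0,20,0,-187,-8,-107,45]
    - [0,24,0,-224,-9.5,-128,45]
    - [0,28,0,-261,-11,-149,45]
    - [0,32,0,-298,-12.5,-170,45]

```text
time: 0.95
eef_pos: [0.4287, -0.3339, 0.2435]
orientation: [0.083, 0.703, -0.702, -0.083]
contact_force: [-0.6, -0.8, 0.1]
grip_width: 0.45
```

Run:
```python
from h import *
plan([.542,-.206,.25],70.4)
```

```text
t 0.95 pos [ 0.4287 -0.3339  0.2435] grip 0.45 F [-0.6 -0.8  0.1]
turn [0.05 6.1  0.04] shift [ -80.3   -6.4 -150.8]
```

>>> step_arm:
  deltas:
    - [0,1,0,-13,-1,-25,45]
    - [0,2,0,-27,-2,-50,45]
    - [0,3,0,-40,-3,-75,45]
    - [0,4,0,-53,-4,-100,45]
    - [0,5,0,-67,-5,-126,45]
    - [0,6.1,0,-80,-6,-151,45]
    - [0,6.1,0,-80,-6,-151,45]
    - [0,6.1,0,-80,-6,-151,45]

```text
time: 1.75
eef_pos: [0.5418, -0.2054, 0.2493]
orientation: [0.119, 0.697, -0.697, -0.12]
contact_force: [-0.6, -0.1, 0.1]
grip_width: 0.455
```

Run:
```python
from h import *
plan([.542,-.206,.133],70.4)
im,D=read_camera('wrist');P=cloud('wrist',D);save('w1.png',im)
ok=(D>0)
for lo,hi,n in [(.16,.169,'wide'),(.149,.159,'blank'),(.139,.149,'narrow')]:
    m=ok&(P[...,2]>lo)&(P[...,2]<hi); l=cv2.connectedComponentsWithStats(m.astype(np.uint8));
    i=1+np.argmax(l[2][1:,4]); q=P[l[1]==i]; r=cv2.minAreaRect((q[:,:2]*1000).astype(np.float32)); print(n,len(q),np.median(q[:,2]).round(4),r,l[3][i])
```

```text
t 1.75 pos [ 0.5418 -0.2054  0.2493] grip 0.455 F [-0.6 -0.1  0.1]
turn [0.04 0.08 0.07] shift [ -0.5 116.3   0.6]
wide 2307 0.1636 ((542.3270263671875, -209.88766479492188), (9.84517765045166, 120.58517456054688), 70.21178436279297) [258.66796706 186.02644127]
blank 1877 0.1534 ((560.6622924804688, -147.2017059326172), (10.75072956085205, 99.61387634277344), 70.61280822753906) [171.11987214 188.6584976 ]
narrow 1446 0.1435 ((515.864990234375, -269.24249267578125), (10.780279159545898, 80.514892578125), 71.35814666748047) [342.55186722 188.07607192]
```

View pics/w1.png

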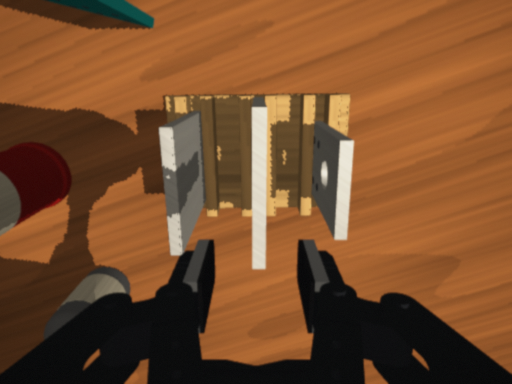

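>>> step_arm:
  deltas:
    - [0,0,0,-1,18,2.5,45]
    - [0,0,0,-1,36,2.5,45]
    - [0,0,0,-1,54,2.5,45]
    - [0,0,0,-1,70,2.5,45]
    - [0,0,0,-1,85,2.5,45]
    - [0,0,0,-1,100,2.5,45]
    - [0,0,0,-1,110,2.5,45]
    - [0,0,0,-1,115,2.5,45]

```text
time: 2.6
eef_pos: [0.5408, -0.2089, 0.1336]
orientation: [0.12, 0.697, -0.696, -0.121]
contact_force: [-0.4, -0.4, 1.1]
grip_width: 0.451
```

>>> step_arm:
  deltas:
    - [0,0,0,0,0,0,45]
    - [0,0,0,0,0,0,0]
    - [0,0,0,0,0,0,0]
    - [0,0,0,0,0,0,0]
    - [0,0,0,0,0,0,0]
    - [0,0,0,0,0,0,0]
    - [0,0,0,0,0,0,0]
    - [0,0,0,0,0,0,0]

```text
time: 3.4
eef_pos: [0.5411, -0.2091, 0.1343]
orientation: [0.12, 0.697, -0.697, -0.121]
contact_force: [-0.4, 0.4, 6.1]
grip_width: 0.105
```

Run:
```python
from h import *
plan([.542,-.208,.335],70.4)
im,D=read_camera('side');save('s2.png',cv2.resize(im[60:230,230:430],(706,600)))
```

```text
t 3.4 pos [ 0.5411 -0.2091  0.1343] grip 0.105 F [-0.4  0.4  6.1]
turn [ 0.03 -0.01  0.07] shift [-2.000e-01 -2.007e+02 -1.400e+00]
```

View pics/s2.png

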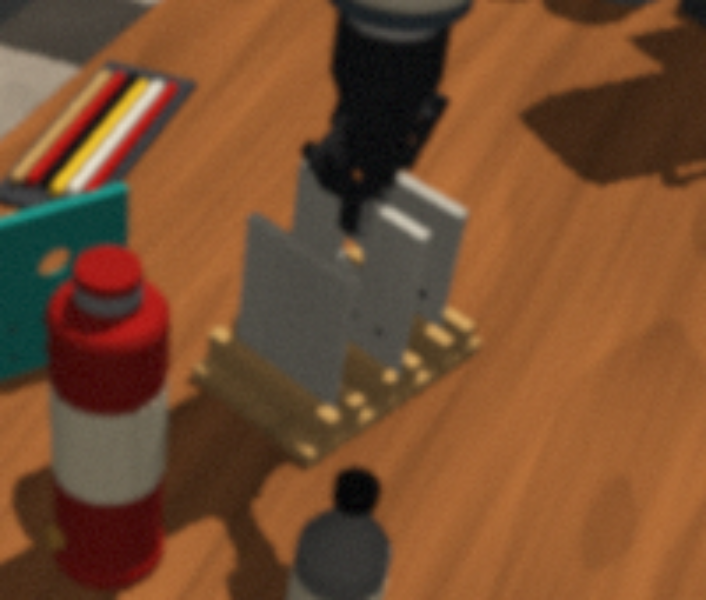

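The gripper holds the wide plate: the opening is about 9 mm and the fingers sit above its hole. The brass stub on the ram points roughly towards -x/-y. Next I lift straight up.

>>> step_arm:
  deltas:
    - [0,0,0,0,-8,0,0]
    - [0,0,0,0,-25,0,0]
    - [0,0,0,0,-50,0,0]
    - [0,0,0,0,-80,0,0]
    - [0,0,0,0,-110,0,0]
    - [0,0,0,0,-145,0,0]
    - [0,0,0,0,-180,0,0]
    - [0,0,0,0,-205,0,0]

```text
time: 4.25
eef_pos: [0.5413, -0.2092, 0.3422]
orientation: [0.121, 0.697, -0.697, -0.12]
contact_force: [-0.1, -0.2, -3.7]
grip_width: 0.109
```

Run:
```python
from h import *
plan([.42,-.05,.34],88.8)
im,D=read_camera('side');save('s3.png',im)
q=observe()['q'];print(q.round(2))
```

```text
t 4.25 pos [ 0.5413 -0.2092  0.3422] grip 0.109 F [-0.1 -0.2 -3.7]
turn [ 1.000e-02 -1.841e+01 -4.000e-02] shift [ 167.7    2.1 -109.3]
[-0.47  0.34  1.28  0.    1.51  1.44]
```

View pics/s3.png

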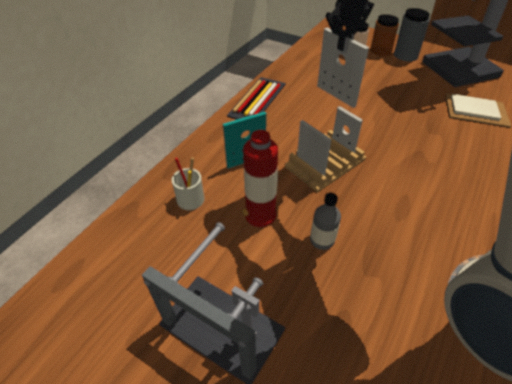

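>>> step_arm:
  deltas:
    - [0,-2,0,15,0,-10,0]
    - [0,-5,0,38,0,-25,0]
    - [0,-8,0,65,0,-42,0]
    - [0,-11,0,92,0,-60,0]
    - [0,-14,0,120,0,-78,0]
    - [0,-16,0,145,0,-95,0]
    - [0,-18,0,162,0,-105,0]
    - [0,-18.4,0,168,0,-109,0]

```text
time: 5.1
eef_pos: [0.419, -0.0492, 0.3446]
orientation: [-0.008, -0.706, 0.708, 0.005]
contact_force: [0.4, 0.4, -3.5]
grip_width: 0.107
```

Run:
```python
from h import *
plan([.43,.15,.34],88.8)
```

```text
t 5.1 pos [ 0.419  -0.0492  0.3446] grip 0.107 F [ 0.4  0.4 -3.5]
turn [-0.1   0.18 -0.25] shift [  -7.4    4.3 -199.4]
```

>>> step_arm:
  deltas:
    - [0,0,0,0,0,-12,0]
    - [0,0,0,-1,0,-35,0]
    - [0,0,0,-3,0,-65,0]
    - [0,0,0,-4,1,-98,0]
    - [0,0,0,-5,2,-132,0]
    - [0,0,0,-6,3,-165,0]
    - [0,0,0,-7,4,-190,0]
    - [0,0,0,-7,4,-200,0]

```text
time: 5.9
eef_pos: [0.4299, 0.1522, 0.3398]
orientation: [-0.007, -0.706, 0.708, 0.004]
contact_force: [0.3, -0.6, -4.3]
grip_width: 0.105
```

Run:
```python
from h import *
plan([.578,.18,.26],88.8)
```

```text
t 5.9 pos [0.4299 0.1522 0.3398] grip 0.105 F [ 0.3 -0.6 -4.3]
turn [-0.1   0.27 -0.23] shift [-147.4   80.4  -30.3]
```

>>> step_arm:
  deltas:
    - [0,0,0,-10,3,-3,0]
    - [0,0,0,-30,12,-8,0]
    - [0,0,0,-55,25,-14,0]
    - [0,0,0,-82,42,-20,0]
    - [0,0,0,-110,65,-26,0]
    - [0,0,0,-132,90,-33,0]
    - [0,0,0,-145,118,-36,0]
    - [0,0,0,-147,135,-36,0]

```text
time: 6.7
eef_pos: [0.5796, 0.1844, 0.2024]
orientation: [-0.007, -0.706, 0.708, 0.005]
contact_force: [-0.1, 0.3, -3.9]
grip_width: 0.107
```

Run:
```python
from h import *
plan([.578,.19,.202],88.8)
for n in ['top','side']:
    im,D=read_camera(n); np.savez(n+'4.npz',im=im,D=D,P=cloud(n,D)); save(n+'4.png',im)
im=np.load('side4.npz')['im'];save('s4.png',cv2.resize(im[130:380,110:380],(648,600),interpolation=cv2.INTER_CUBIC))
im=np.load('top4.npz')['im'];save('t4.png',cv2.resize(im[140:270,100:270],(784,600),interpolation=cv2.INTER_CUBIC))
```

```text
t 6.7 pos [0.5796 0.1844 0.2024] grip 0.107 F [-0.1  0.3 -3.9]
turn [-0.14  0.21 -0.14] shift [ 1.7  0.4 -5.6]
```

View pics/s4.png

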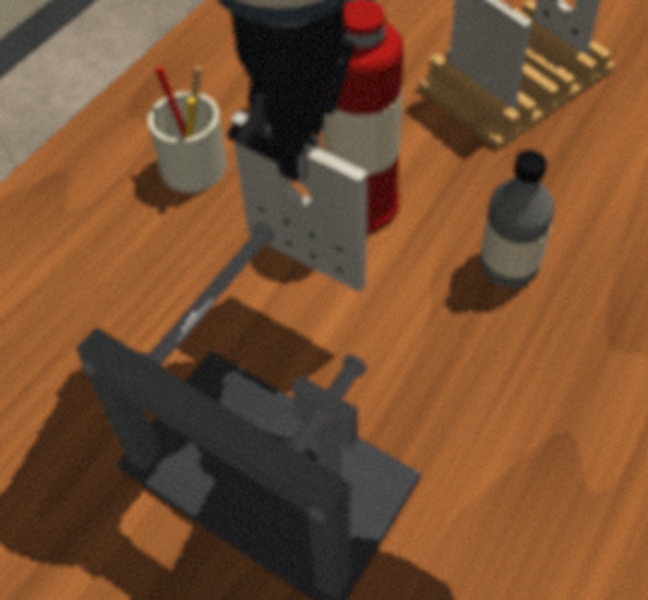

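View pics/t4.png

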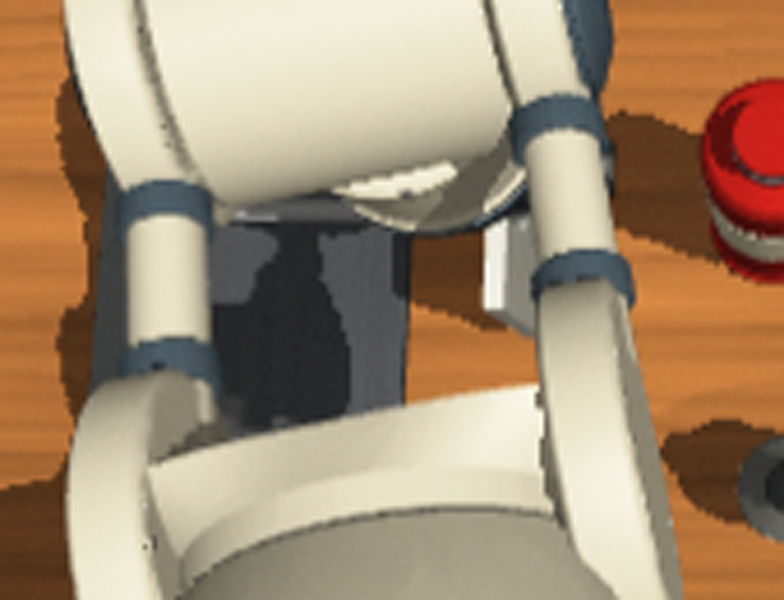

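Run:
```python
from h import *
a=np.load('side4.npz');P=a['P'];D=a['D'];ok=D>0
m=ok&(abs(P[...,1]-.19)<.012)&(P[...,2]>.06)&(P[...,2]<.25)&(P[...,0]>.5)&(P[...,0]<.66)
q=P[m];print(len(q))
sel=q[(q[:,2]<.15)&(q[:,2]>.09)]
# plane y=a+bx+cz
A=np.c_[np.ones(len(sel)),sel[:,0]-.578,sel[:,2]-.12];c=np.linalg.lstsq(A,sel[:,1],rcond=None)[0];print('plane',c)
for z in np.arange(.08,.24,.01):
    w=q[abs(q[:,2]-z)<.005]
    if len(w)>5: print(round(z,3),len(w),np.percentile(w[:,0],[1,99]).round(4),w[:,0].min().round(4),w[:,0].max().round(4))
print('z range',np.percentile(q[:,2],[.5,99.5]))
b=np.load('side0.npz')
for P,D,n in [(P,D,'now'),(b['P'],b['D'],'t0')]:
    for y in np.arange(.225,.38,.01):
        w=P[(D>0)&(abs(P[...,1]-y)<.005)&(P[...,2]>.165)&(P[...,2]<.2)&(abs(P[...,0]-.578)<.02)]
        if len(w)>3: print(n,round(y,3),len(w),w.min(0).round(4),w.max(0).round(4),w.mean(0).round(4))
save('s5.png',cv2.resize(a['im'][170:260,190:280],(600,600),interpolation=cv2.INTER_CUBIC))
```

```text
2277
plane [ 0.19011124 -0.00766819 -0.00239541]
0.08 84 [0.5197 0.6379] 0.5197 0.6384
0.09 114 [0.5195 0.6391] 0.5193 0.6396
0.1 115 [0.5199 0.6384] 0.5199 0.6395
0.11 139 [0.5197 0.6395] 0.5195 0.6403
0.12 135 [0.5199 0.6389] 0.5193 0.6396
0.13 156 [0.5193 0.6374] 0.5191 0.6409
0.14 150 [0.5199 0.6386] 0.5198 0.6395
0.15 160 [0.5199 0.6382] 0.5198 0.6401
0.16 192 [0.5195 0.6386] 0.5191 0.6401
0.17 155 [0.5196 0.6379] 0.5194 0.6412
0.18 136 [0.5195 0.6393] 0.519 0.6394
0.19 151 [0.5196 0.6371] 0.5194 0.6374
0.2 121 [0.5197 0.6383] 0.5197 0.6396
0.21 112 [0.5194 0.5806] 0.5193 0.583
0.22 112 [0.5193 0.6251] 0.5193 0.6385
0.23 199 [0.5197 0.6392] 0.5193 0.6396
z range [0.07821145 0.24796799]
now 0.235 21 [0.569  0.2359 0.1772] [0.584  0.24   0.1883] [0.5754 0.2383 0.184 ]
now 0.245 43 [0.5694 0.2402 0.1709] [0.5855 0.2498 0.1862] [0.5761 0.2441 0.1815]
now 0.255 32 [0.5715 0.2502 0.1761] [0.5818 0.2598 0.1846] [0.5756 0.255  0.1818]
now 0.265 34 [0.5721 0.26   0.176 ] [0.5828 0.2696 0.185 ] [0.5765 0.265  0.1818]
now 0.275 30 [0.5712 0.2704 0.1762] [0.5799 0.2798 0.185 ] [0.5752 0.275
[... 1344 characters left out ...]
.1762] [0.5832 0.2995 0.1869] [0.576  0.2952 0.1826]
t0 0.305 37 [0.5711 0.3003 0.1779] [0.5825 0.31   0.1857] [0.576  0.3051 0.1829]
t0 0.315 37 [0.5721 0.3101 0.1769] [0.5832 0.3199 0.1855] [0.5762 0.3152 0.1827]
t0 0.325 37 [0.5727 0.3208 0.1763] [0.5839 0.33   0.1865] [0.5764 0.325  0.1828]
t0 0.335 40 [0.5719 0.33   0.1777] [0.5832 0.3399 0.1855] [0.5767 0.3348 0.1828]
t0 0.345 43 [0.573  0.3401 0.177 ] [0.5847 0.3499 0.1853] [0.577  0.3451 0.1825]
t0 0.355 40 [0.5726 0.3506 0.1757] [0.5844 0.36   0.185 ] [0.5775 0.3552 0.1824]
t0 0.365 40 [0.5729 0.36   0.177 ] [0.5844 0.3695 0.1861] [0.5769 0.3647 0.1823]
t0 0.375 71 [0.5589 0.3714 0.1869] [0.5966 0.38   0.1962] [0.5775 0.3767 0.1927]
```

View pics/s5.png

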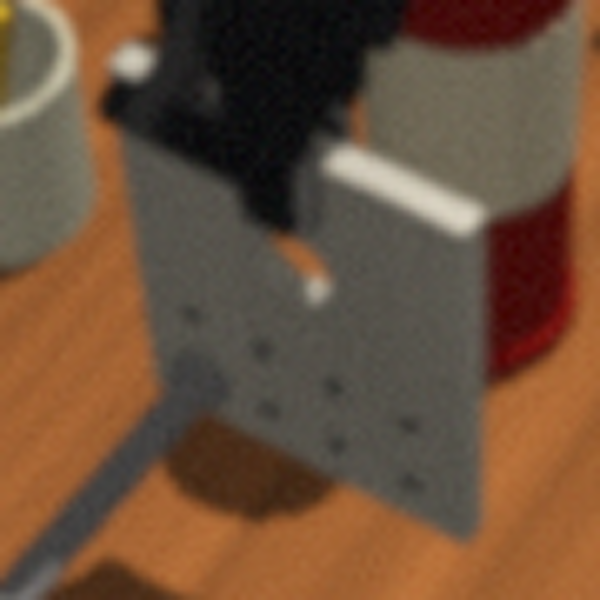

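Run:
```python
from h import *
a=np.load('side4.npz');P=a['P'];D=a['D'];ok=D>0
m=ok&(abs(P[...,1]-.185)<.014)&(P[...,2]>.06)&(P[...,2]<.26)
for x0 in [.53,.54,.55,.62,.63]:
    w=P[m&(abs(P[...,0]-x0)<.005)]; f=w[abs(w[:,1]-.19)<.002]; t=w[(w[:,1]<.187)&(w[:,2]>.2)]
    print(x0,'face z',f[:,2].min().round(4),f[:,2].max().round(4),'top',len(t),np.median(t[:,2]).round(4) if len(t) else '')
h=proj('side',[[.5794,.190,.180],[.5794,.180,.180]]);print('pred hole px',h,'crop',(h-[190,170])*600/90)
th=np.linspace(0,6.283,60)
im=cv2.resize(a['im'][170:260,190:280],(600,600),interpolation=cv2.INTER_CUBIC)
for y,c in [(.190,(255,0,0)),(.180,(0,255,0))]:
    p=(proj('side',np.c_[.5794+.014*np.cos(th),th*0+y,.180+.014*np.sin(th)])-[190,170]+.5)*600/90
    cv2.polylines(im,[p.astype(int)],True,c,1)
save('s6.png',im)
```

```text
0.53 face z 0.0776 0.2284 top 15 0.2275
0.54 face z 0.0782 0.2289 top 13 0.2274
0.55 face z 0.0797 0.2281 top 18 0.2274
0.62 face z 0.1085 0.1993 top 0 
0.63 face z 0.0887 0.2284 top 8 0.2279
pred hole px [[232.92425581 208.62274776]
 [235.78635261 205.21783367]] crop [[286.16170538 257.48498506]
 [305.24235071 234.78555783]]
```

View pics/s6.png

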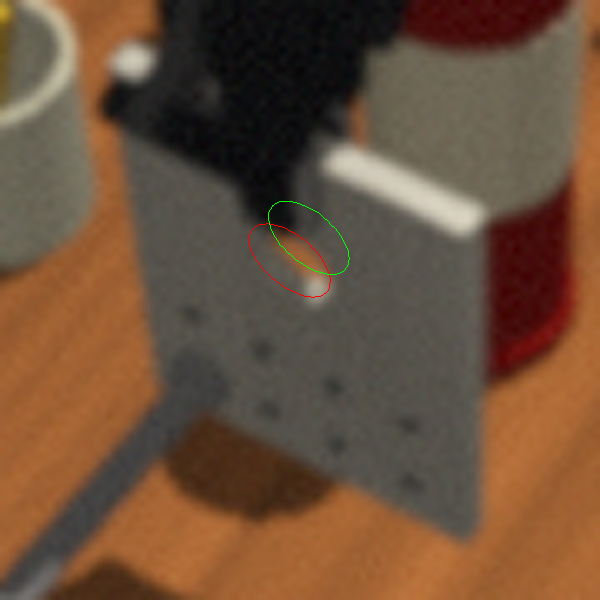

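>>> step_arm:
  deltas:
    - [0,0,0,1,-2,0,0]
    - [0,0,0,1.8,-4.3,0,0]
    - [0,0,0,1.8,-4.3,0,0]
    - [0,0,0,1.8,-4.3,-4,0]
    - [0,0,0,1.8,-4.3,-10,0]
    - [0,0,0,1.8,-4.3,-16,0]
    - [0,0,0,1.8,-4.3,-20,0]
    - [0,0,0,1.8,-4.3,-20,0]

```text
time: 7.6
eef_pos: [0.5762, 0.205, 0.2064]
orientation: [-0.006, -0.706, 0.708, 0.006]
contact_force: [0.7, 1.1, -4.3]
grip_width: 0.102
```

```bash
cat >> h.py <<'E'
def plate(name,half):
    s=observe();y0=s['eef_pos'][1]
    im,D=read_camera('side');P=cloud('side',D);ok=D>0;np.savez(name+'.npz',im=im,D=D,P=P)
    m=ok&(abs(P[...,1]-y0-.005)<.005)&(P[...,2]>.05)&(abs(P[...,0]-s['eef_pos'][0])<half+.02)
    q=P[m];L=[]
    zs=q[abs(q[:,0]-(s['eef_pos'][0]-half+.012))<.008]
    for z in np.arange(.09,.17,.01):
        w=q[abs(q[:,2]-z)<.005]
        if len(w)>5:L.append((w[:,0].min(),w[:,0].max()))
    L=np.array(L)
    print('tcp',s['eef_pos'].round(4),'F',s['contact_force'].round(1),'x edges',np.median(L,0).round(4),'mid',np.median(L.mean(1)).round(4),'z bot/top',zs[:,2].min().round(4),np.percentile(zs[:,2],97).round(4),'y',np.median(q[:,1]).round(4))
    save(name+'.png',cv2.resize(im[150:300,130:330],(800,600),interpolation=cv2.INTER_CUBIC))
E
python3 - <<'E'
from h import *
plate('s7',.06)
plan([.5782,.333,.2067],88.8)
E
```

```text
tcp [0.5762 0.205  0.2064] F [ 0.7  1.1 -4.3] x edges [0.5176 0.6376] mid 0.5775 z bot/top 0.0844 0.5703 y 0.2112
t 7.65 pos [0.5762 0.2045 0.2064] grip 0.101 F [ 0.3 -0.5 -4.6]
turn [-0.18  0.24  0.04] shift [ 1.000e-01 -7.000e-01 -1.285e+02]
```

View pics/s7.png

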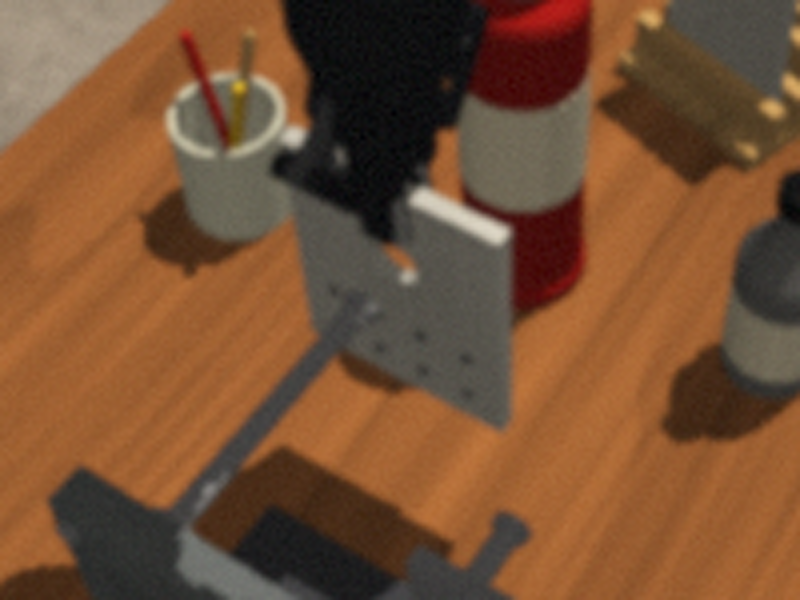

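>>> step_arm:
  deltas:
    - [0,0,0,0,0,-4,0]
    - [0,0,0,0,0,-10,0]
    - [0,0,0,0.3,0,-17,0]
    - [0,0,0,0.5,0,-24,0]
    - [0,0,0,0.5,0,-31,0]
    - [0,0,0,0.5,0,-38,0]
    - [0,0,0,0.5,0,-44,0]
    - [0,0,0,0.5,0,-50,0]

```text
time: 8.45
eef_pos: [0.5765, 0.2551, 0.2062]
orientation: [-0.006, -0.706, 0.708, 0.006]
contact_force: [-0.9, 0.3, -4.0]
grip_width: 0.103
```

Run:
```python
from h import *
plate('s8',.06)
plan([.5769,.333,.2067],88.8)
```

```text
tcp [0.5765 0.2551 0.2062] F [-0.9  0.3 -4. ] x edges [0.5183 0.6366] mid 0.5774 z bot/top 0.0845 0.5715 y 0.2607
t 8.5 pos [0.5765 0.2559 0.2062] grip 0.106 F [-0.6  1.  -4.6]
turn [-0.16  0.27  0.04] shift [  0.9  -0.7 -77.1]
```

View pics/s8.png

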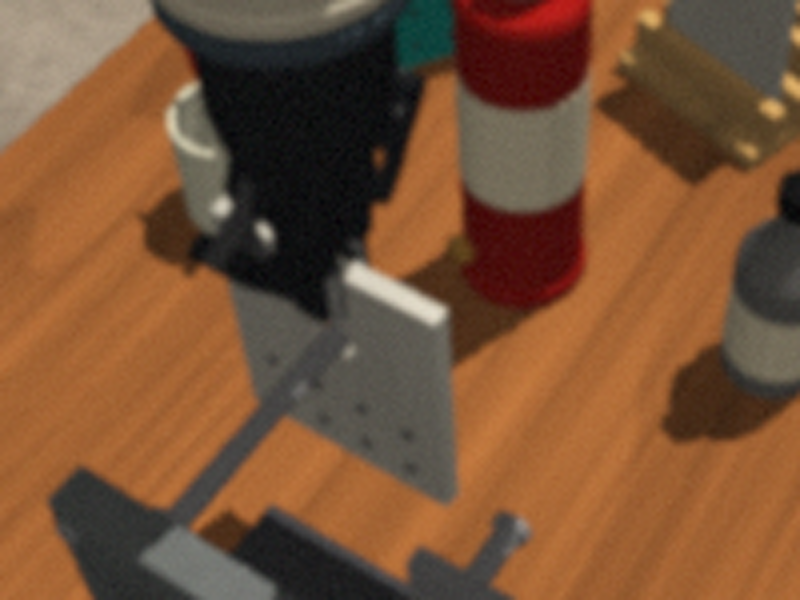

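The peg is through the hole with no contact force. I push on.

>>> step_arm:
  deltas:
    - [0,0,0,0,0,-8,0]
    - [0,0,0,0.2,0,-20,0]
    - [0,0,0,0.4,0,-33,0]
    - [0,0,0,0.6,0,-46,0]
    - [0,0,0,0.8,0,-58,0]
    - [0,0,0,0.9,0,-68,0]
    - [0,0,0,0.9,0,-75,0]
    - [0,0,0,0.9,0,-77,0]

```text
time: 9.3
eef_pos: [0.5768, 0.3337, 0.2059]
orientation: [-0.005, -0.706, 0.708, 0.006]
contact_force: [0.2, 0.1, -4.8]
grip_width: 0.105
```

>>> step_arm:
  deltas:
    - [0,0,0,0,1.5,0,0]
    - [0,0,0,0,3,0,0]
    - [0,0,0,0,4.5,0,0]
    - [0,0,0,0,5.5,0,0]
    - [0,0,0,0,6.5,0,0]
    - [0,0,0,0,7.5,0,0]
    - [0,0,0,0,7.5,0,0]
    - [0,0,0,0,7.5,0,0]

```text
time: 10.1
eef_pos: [0.5768, 0.3337, 0.1984]
orientation: [-0.005, -0.706, 0.708, 0.006]
contact_force: [-0.5, 0.4, -4.2]
grip_width: 0.106
```

Run:
```python
from h import *
plate('s9',.06)
```

```text
tcp [0.5768 0.3337 0.1984] F [-0.5  0.4 -4.2] x edges [0.5171 0.6374] mid 0.5772 z bot/top 0.0868 0.5673 y 0.339
```

View pics/s9.png

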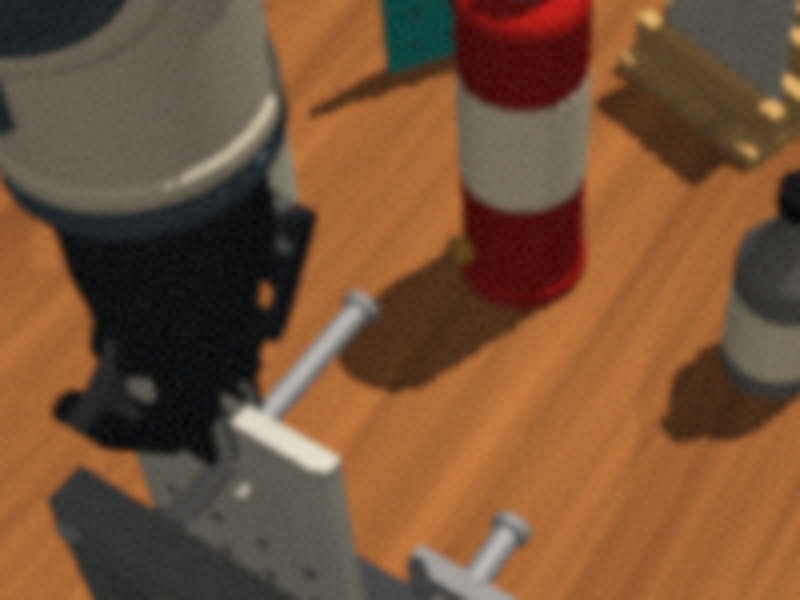

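>>> step_arm:
  deltas:
    - [0,0,0,0,0.5,0,0]
    - [0,0,0,0,1,0,0]
    - [0,0,0,0,1.3,0,0]
    - [0,0,0,0,1.5,0,0]
    - [0,0,0,0,1.5,0,0]
    - [0,0,0,0,1.5,0,0]
    - [0,0,0,0,1.5,0,0]
    - [0,0,0,0,1.5,0,0]

```text
time: 10.95
eef_pos: [0.5768, 0.3337, 0.197]
orientation: [-0.005, -0.706, 0.708, 0.006]
contact_force: [-0.6, -0.2, -4.2]
grip_width: 0.104
```

>>> step_arm:
  deltas:
    - [0,0,0,0,0.5,0,0]
    - [0,0,0,0,1,0,0]
    - [0,0,0,0,1.5,0,0]
    - [0,0,0,0,2,0,0]
    - [0,0,0,0,2,0,0]
    - [0,0,0,0,2,0,0]
    - [0,0,0,0,2,0,0]
    - [0,0,0,0,2,0,0]

```text
time: 11.75
eef_pos: [0.5768, 0.3337, 0.195]
orientation: [-0.005, -0.706, 0.708, 0.006]
contact_force: [-0.6, -0.1, -3.7]
grip_width: 0.104
```

Run:
```python
from h import *
im,D=read_camera('side');P=cloud('side',D);ok=D>0
for x0 in [.525,.53,.535,.54]:
    w=P[ok&(abs(P[...,0]-x0)<.003)&(abs(P[...,1]-.334)<.012)&(P[...,2]>.1)&(P[...,2]<.25)]
    t=w[w[:,1]<.336]; print(x0,len(w),len(t),np.median(t[:,2]).round(4),w[:,2].max().round(4), w[:,1].min().round(4),w[:,1].max().round(4))
```

```text
0.525 110 13 0.2229 0.2238 0.3291 0.341
0.53 117 18 0.2223 0.224 0.329 0.3406
0.535 104 15 0.2233 0.2246 0.3295 0.3409
0.54 109 13 0.2224 0.2246 0.329 0.3407
```

>>> step_arm:
  deltas:
    - [0,0,0,0,1,0,0]
    - [0,0,0,0,1,0,0]
    - [0,0,0,0,1,0,14]
    - [0,0,0,0,1,0,18]
    - [0,0,0,0,1,0,24]
    - [0,0,0,0,1,0,28]
    - [0,0,0,0,1,0,28]
    - [0,0,0,0,1,0,28]

```text
time: 12.6
eef_pos: [0.5768, 0.3337, 0.194]
orientation: [-0.005, -0.706, 0.708, 0.006]
contact_force: [0.1, 0.6, 0.5]
grip_width: 0.279
```

Run:
```python
from h import *
print(observe()['contact_force'])
plan([.5769,.333,.30],88.8)
im,D=read_camera('side');P=cloud('side',D);ok=D>0
for x0 in [.525,.53,.535,.54]:
    w=P[ok&(abs(P[...,0]-x0)<.003)&(abs(P[...,1]-.334)<.012)&(P[...,2]>.1)&(P[...,2]<.25)]
    t=w[w[:,1]<.336]; print(x0,len(w),len(t),np.median(t[:,2]).round(4),w[:,2].max().round(4), w[:,1].min().round(4),w[:,1].max().round(4))
save('s10.png',cv2.resize(im[180:384,80:330],(735,600),interpolation=cv2.INTER_CUBIC))
```

```text
[0.09827761 0.58094505 0.45431695]
t 12.6 pos [0.5768 0.3337 0.194 ] grip 0.279 F [0.1 0.6 0.5]
turn [-0.15  0.3   0.03] shift [-1.00e-01 -1.06e+02  1.00e+00]
0.525 108 14 0.2216 0.224 0.3295 0.3407
0.53 112 13 0.2217 0.2237 0.3298 0.3407
0.535 110 16 0.2218 0.2234 0.3294 0.3406
0.54 110 17 0.2218 0.224 0.3289 0.3406
```

View pics/s10.png

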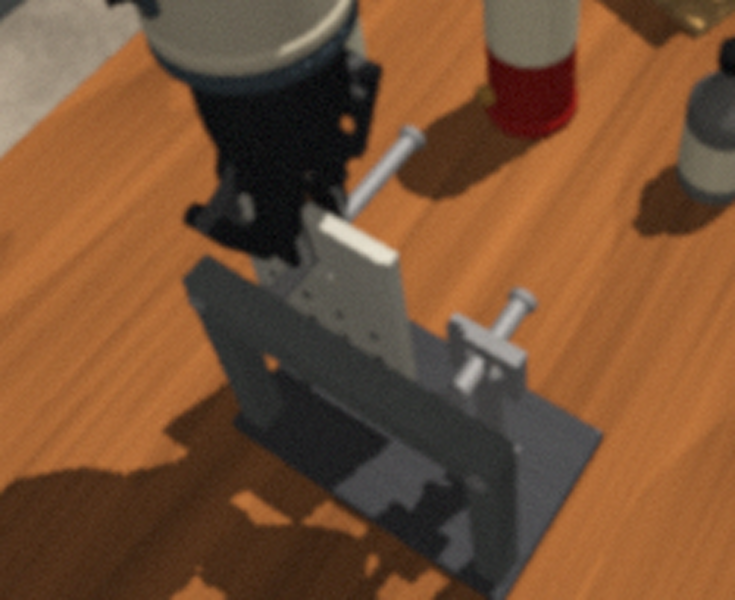

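>>> step_arm:
  deltas:
    - [0,0,0,0,-3,0,28]
    - [0,0,0,0,-8,0,28]
    - [0,0,0,0,-16,0,28]
    - [0,0,0,0,-28,0,28]
    - [0,0,0,0,-45,0,28]
    - [0,0,0,0,-70,0,35]
    - [0,0,0,0,-100,0,45]
    - [0,0,0,0,-130,0,45]

```text
time: 13.45
eef_pos: [0.5767, 0.334, 0.3262]
orientation: [-0.006, -0.706, 0.708, 0.006]
contact_force: [0.3, 0.8, 0.0]
grip_width: 0.453
```

Run:
```python
from h import *
plan([.43,.15,.34],88.8)
im,D=read_camera('side')
save('s11.png',cv2.resize(im[180:384,80:330],(735,600),interpolation=cv2.INTER_CUBIC))
```

```text
t 13.45 pos [0.5767 0.334  0.3262] grip 0.453 F [0.3 0.8 0. ]
turn [-0.14  0.3  -0.  ] shift [143.8 -13.3 186.3]
```

View pics/s11.png

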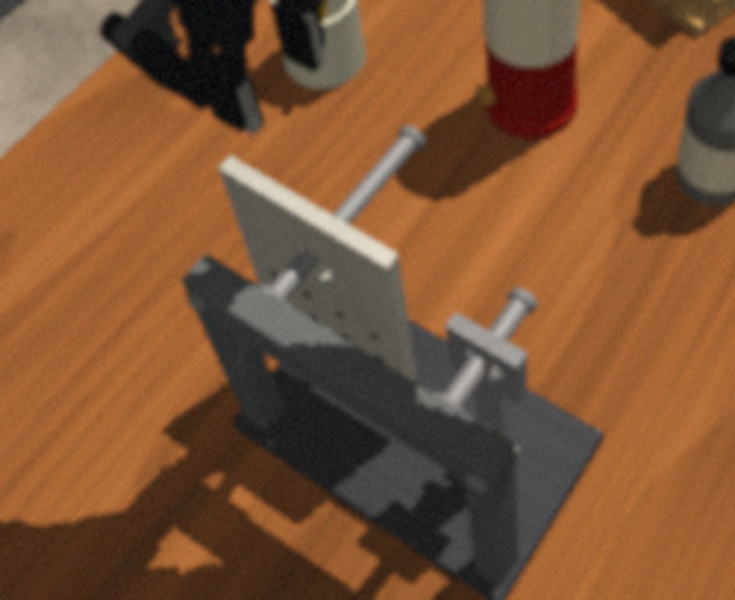

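The wide template hangs straight on the peg and the spanner has not moved. Now back for the narrow one.

>>> step_arm:
  deltas:
    - [0,0,0,14,-2,18,45]
    - [0,0,0,34,-4,44,45]
    - [0,0,0,55,-6,71,45]
    - [0,0,0,77,-8,100,45]
    - [0,0,0,99,-10,129,45]
    - [0,0,0,120,-12,155,45]
    - [0,0,0,138,-13,178,45]
    - [0,0,0,144,-13,186,45]

```text
time: 14.3
eef_pos: [0.4297, 0.1495, 0.3449]
orientation: [0.009, 0.707, -0.707, -0.003]
contact_force: [0.1, 0.9, -0.5]
grip_width: 0.451
```

Run:
```python
from h import *
plan([.42,-.10,.30],70.8)
```

```text
t 14.3 pos [0.4297 0.1495 0.3449] grip 0.451 F [ 0.1  0.9 -0.5]
turn [ 0.11 18.26 -0.43] shift [  6.   44.7 249.7]
```

>>> step_arm:
  deltas:
    - [0,0,0,0,0,20,45]
    - [0,2,0,1,3,50,45]
    - [0,5,0,2,8,85,45]
    - [0,8,0,3,15,125,45]
    - [0,11,0,4,24,165,45]
    - [0,14,0,5,32,205,45]
    - [0,17,0,6,40,235,45]
    - [0,18.3,0,6,45,250,45]

```text
time: 15.1
eef_pos: [0.4202, -0.1025, 0.2997]
orientation: [0.122, 0.697, -0.696, -0.117]
contact_force: [-0.2, 0.0, 0.2]
grip_width: 0.447
```

Run:
```python
from h import *
plan([.516,-.268,.25],70.8)
```

```text
t 15.1 pos [ 0.4202 -0.1025  0.2997] grip 0.447 F [-0.2  0.   0.2]
turn [ 0.16 -0.27 -0.44] shift [-145.1   50.5  124.2]
```

>>> step_arm:
  deltas:
    - [0,0,0,-15,5,13,45]
    - [0,0,0,-38,13,33,45]
    - [0,0,0,-64,22,55,45]
    - [0,0,0,-92,32,78,45]
    - [0,0,0,-118,41,100,45]
    - [0,0,0,-138,48,118,45]
    - [0,0,0,-145,50.5,124,45]
    - [0,0,0,-145,50.5,124,45]

```text
time: 15.9
eef_pos: [0.5166, -0.2684, 0.2497]
orientation: [0.123, 0.697, -0.696, -0.117]
contact_force: [-0.4, 0.8, 0.6]
grip_width: 0.449
```

Run:
```python
from h import *
im,D=read_camera('wrist');P=cloud('wrist',D);save('w2.png',im)
ok=(D>0)
for lo,hi,n in [(.149,.159,'blank'),(.139,.149,'narrow')]:
    m=ok&(P[...,2]>lo)&(P[...,2]<hi); l=cv2.connectedComponentsWithStats(m.astype(np.uint8));
    i=1+np.argmax(l[2][1:,4]); q=P[l[1]==i]; r=cv2.minAreaRect((q[:,:2]*1000).astype(np.float32)); print(n,len(q),np.median(q[:,2]).round(4),r,l[3][i])
plan([.5155,-.268,.112],70.8)
```

```text
blank 2102 0.1537 ((560.17822265625, -146.02395629882812), (11.398269653320312, 100.21550750732422), 70.78372192382812) [ 80.35537583 186.10275928]
narrow 1308 0.1439 ((515.9026489257812, -267.9075012207031), (10.015657424926758, 80.36185455322266), 71.4145278930664) [254.99923547 185.57874618]
t 15.95 pos [ 0.5161 -0.2675  0.2501] grip 0.45 F [ 0.1 -0.1  0.2]
turn [ 0.17 -0.28 -0.43] shift [  1.5 138.1   1.1]
```

View pics/w2.png

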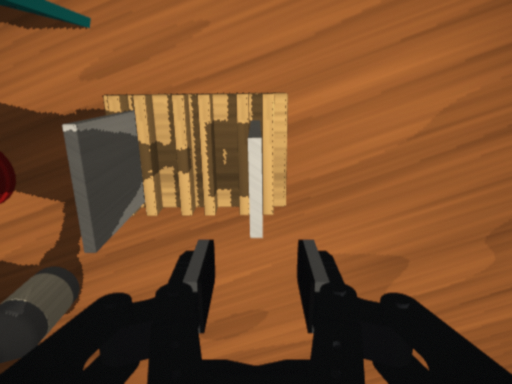

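>>> step_arm:
  deltas:
    - [0.1,-0.2,-0.3,0.5,22,0.5,45]
    - [0.2,-0.3,-0.4,0.5,44,1,45]
    - [0.2,-0.3,-0.4,0.5,65,1,45]
    - [0.2,-0.3,-0.4,0.5,84,1,45]
    - [0.2,-0.3,-0.4,0.5,102,1,45]
    - [0.2,-0.3,-0.4,0.5,118,1,45]
    - [0.2,-0.3,-0.4,0.5,130,1,45]
    - [0.2,-0.3,-0.4,0.5,136,1,45]

```text
time: 16.75
eef_pos: [0.5161, -0.2674, 0.1138]
orientation: [-0.118, -0.697, 0.697, 0.118]
contact_force: [0.0, -0.5, 1.1]
grip_width: 0.446
```

>>> step_arm:
  deltas:
    - [0,0,0,0,0,0,45]
    - [0,0,0,0,0,0,0]
    - [0,0,0,0,0,0,0]
    - [0,0,0,0,0,0,0]
    - [0,0,0,0,0,0,0]
    - [0,0,0,0,0,0,0]
    - [0,0,0,0,0,0,0]
    - [0,0,0,0,0,0,0]

```text
time: 17.55
eef_pos: [0.5166, -0.2677, 0.1147]
orientation: [-0.118, -0.697, 0.698, 0.117]
contact_force: [-0.7, 0.5, 7.8]
grip_width: 0.106
```

>>> step_arm:
  deltas:
    - [0,0,0,0,-8,0,0]
    - [0,0,0,0,-25,0,0]
    - [0,0,0,0,-50,0,0]
    - [0,0,0,0,-80,0,0]
    - [0,0,0,0,-115,0,0]
    - [0,0,0,0,-155,0,0]
    - [0,0,0,0,-195,0,0]
    - [0,0,0,0,-225,0,0]

```text
time: 18.35
eef_pos: [0.5163, -0.2674, 0.3431]
orientation: [-0.119, -0.697, 0.698, 0.116]
contact_force: [0.4, -1.3, -1.9]
grip_width: 0.106
```

Run:
```python
from h import *
plan([.42,-.05,.34],88.8)
im,D=read_camera('side')
save('s12.png',im)
```

```text
t 18.35 pos [ 0.5163 -0.2674  0.3431] grip 0.106 F [ 0.4 -1.3 -1.9]
turn [ -0.1  -17.96  -0.21] shift [ 162.3    2.2 -173.8]
```

View pics/s12.png

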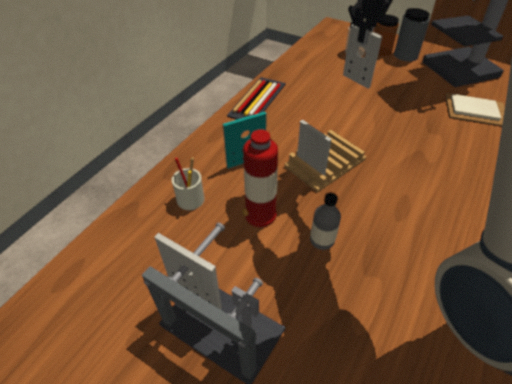

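>>> step_arm:
  deltas:
    - [0,-2,0,14,0,-15,0]
    - [0,-5,0,38,0,-40,0]
    - [0,-8,0,64,0,-68,0]
    - [0,-11,0,92,0,-98,0]
    - [0,-14,0,118,0,-127,0]
    - [0,-16,0,142,0,-152,0]
    - [0,-17.5,0,157,0,-168,0]
    - [0,-18,0,162,0,-174,0]

```text
time: 19.2
eef_pos: [0.4203, -0.0491, 0.3459]
orientation: [-0.009, -0.705, 0.709, 0.003]
contact_force: [-0.1, -0.0, -2.6]
grip_width: 0.11
```

Run:
```python
from h import *
plan([.43,.15,.34],88.8)
```

```text
t 19.2 pos [ 0.4203 -0.0491  0.3459] grip 0.11 F [-0.1 -0.  -2.6]
turn [-0.3   0.18 -0.49] shift [  -6.1    5.  -199.2]
```

>>> step_arm:
  deltas:
    - [0,0,0,0,0,-12,0]
    - [0,0,0,-1,0,-35,0]
    - [0,0,0,-2,0,-65,0]
    - [0,0,0,-3,1,-98,0]
    - [0,0,0,-4,2,-132,0]
    - [0,0,0,-5,3,-165,0]
    - [0,0,-0.3,-6,4,-190,0]
    - [-0.3,0,-0.5,-6,5,-200,0]

```text
time: 20.0
eef_pos: [0.4303, 0.1523, 0.34]
orientation: [0.006, 0.707, -0.707, -0.006]
contact_force: [0.5, -0.1, -2.0]
grip_width: 0.11
```

Run:
```python
from h import *
plan([.5767,.184,.2065],88.8)
```

```text
t 20.0 pos [0.4303 0.1523 0.34  ] grip 0.11 F [ 0.5 -0.1 -2. ]
turn [0.02 0.25 0.01] shift [-145.9  133.5  -34.1]
```

>>> step_arm:
  deltas:
    - [0,0,0,-10,3,-3,0]
    - [0,0,0,-30,12,-8,0]
    - [0,0,0,-55,25,-14,0]
    - [0,0,0,-82,42,-20,0]
    - [0,0,0,-110,65,-26,0]
    - [0,0,0,-132,90,-32,0]
    - [0,0.2,0,-144,116,-34,0]
    - [0,0.2,0,-146,133,-34,0]

```text
time: 20.8
eef_pos: [0.5786, 0.1824, 0.2045]
orientation: [-0.007, -0.707, 0.707, 0.008]
contact_force: [0.0, 0.0, -2.5]
grip_width: 0.11
```

>>> step_arm:
  deltas:
    - [0,0,0,0,0,0,0]
    - [0,0,0,0,0,0,0]
    - [0,0,0,0,0,0,0]
    - [0,0,0,0,0,0,0]
    - [0,0,0,0,0,0,0]
    - [0,0,0,0,0,0,0]
    - [0,0,0,0,0,0,0]
    - [0,0,0,0,0,0,0]

```text
time: 21.6
eef_pos: [0.5786, 0.1825, 0.2046]
orientation: [-0.007, -0.707, 0.707, 0.008]
contact_force: [0.6, -1.1, -2.4]
grip_width: 0.109
```

Run:
```python
from h import *
s=observe();x,y,z=s['eef_pos'];print(s['eef_pos'],s['contact_force'])
im,D=read_camera('side');P=cloud('side',D);ok=D>0
q=P[ok&(abs(P[...,1]-y)<.014)&(P[...,2]>.07)&(P[...,2]<.26)&(abs(P[...,0]-x)<.06)]
f=q[abs(q[:,1]-y-.005)<.003]
L=[]
for zz in np.arange(.11,.19,.01):
    w=f[abs(f[:,2]-zz)<.005]; L.append((w[:,0].min(),w[:,0].max()))
L=np.array(L);print(L.round(4).tolist(),np.median(L.mean(1)))
for x0 in x+np.array([-.035,-.03,-.025,.035]):
    w=q[abs(q[:,0]-x0)<.003];ff=w[abs(w[:,1]-y-.005)<.002];t=w[(w[:,1]<y+.003)&(w[:,2]>.2)]
    print('face z',ff[:,2].min().round(4),ff[:,2].max().round(4),'top',len(t),np.median(t[:,2]).round(4))
sel=f[(f[:,2]<.17)];A=np.c_[np.ones(len(sel)),sel[:,0]-x,sel[:,2]-.14];print(np.linalg.lstsq(A,sel[:,1],rcond=None)[0])
# wide plate front
w=P[ok&(abs(P[...,1]-.334)<.015)&(P[...,2]>.2)&(P[...,2]<.23)&(abs(P[...,0]-.578)<.07)];print('wide',w.min(0).round(4),w.max(0).round(4))
save('s13.png',cv2.resize(im[150:300,130:330],(800,600),interpolation=cv2.INTER_CUBIC))
```

```text
[0.57855317 0.18250205 0.20457557] [ 0.60224332 -1.10154403 -2.37704416]
[[0.5381, 0.6183], [0.5381, 0.6173], [0.5382, 0.6181], [0.5377, 0.618], [0.5387, 0.6176], [0.5383, 0.6189], [0.5379, 0.6171], [0.5381, 0.6184]] 0.5781514379712196
face z 0.1005 0.2319 top 9 0.2317
face z 0.1014 0.2327 top 10 0.2318
face z 0.1071 0.2328 top 9 0.2314
face z 0.1073 0.2042 top 0 nan
[ 0.18856906 -0.01299298 -0.00418508]
wide [0.5168 0.3273 0.2001] [0.6386 0.34   0.2257]
  return _methods._mean(a, axis=axis, dtype=dtype,
  ret = ret.dtype.type(ret / rcount)
```

View pics/s13.png

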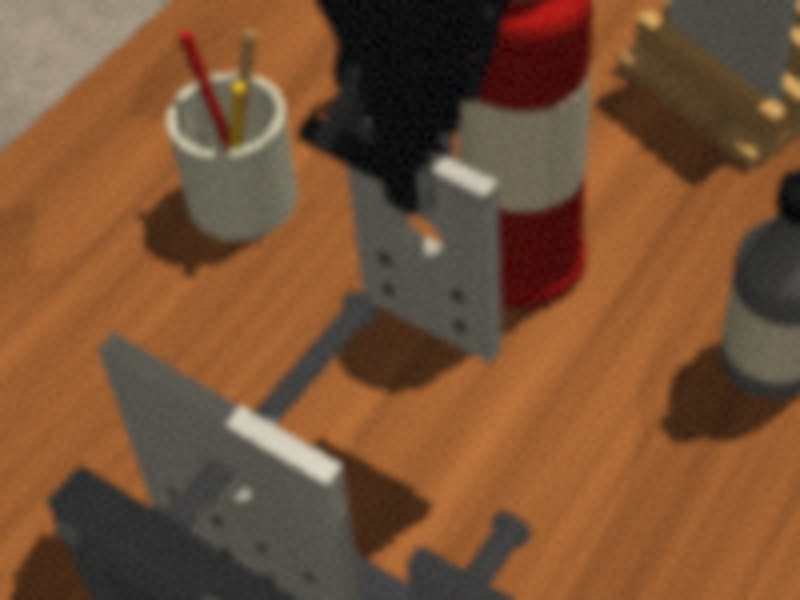

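>>> step_arm:
  deltas:
    - [0,0,0,0.5,0,-6,0]
    - [0,0,0,0.6,0,-16,0]
    - [0,0,0,0.6,0,-26,0]
    - [0,0,0,0.6,0,-34,0]
    - [0,0,0,0.7,0,-41,0]
    - [0,0,0,0.7,0,-48,0]
    - [0,0,0,0.7,0,-55,0]
    - [0,0,0,0.7,0,-60,0]

```text
time: 22.45
eef_pos: [0.5791, 0.2431, 0.2045]
orientation: [-0.007, -0.707, 0.707, 0.008]
contact_force: [-0.1, -0.5, -2.1]
grip_width: 0.103
```

Run:
```python
from h import *
plan([.5783,.283,.2045],88.8)
im,D=read_camera('side')
save('s14.png',cv2.resize(im[150:300,130:330],(800,600),interpolation=cv2.INTER_CUBIC))
```

```text
t 22.45 pos [0.5791 0.2431 0.2045] grip 0.103 F [-0.1 -0.5 -2.1]
turn [-0.02 -0.02  0.07] shift [  1.7  -0.  -39.9]
```

View pics/s14.png

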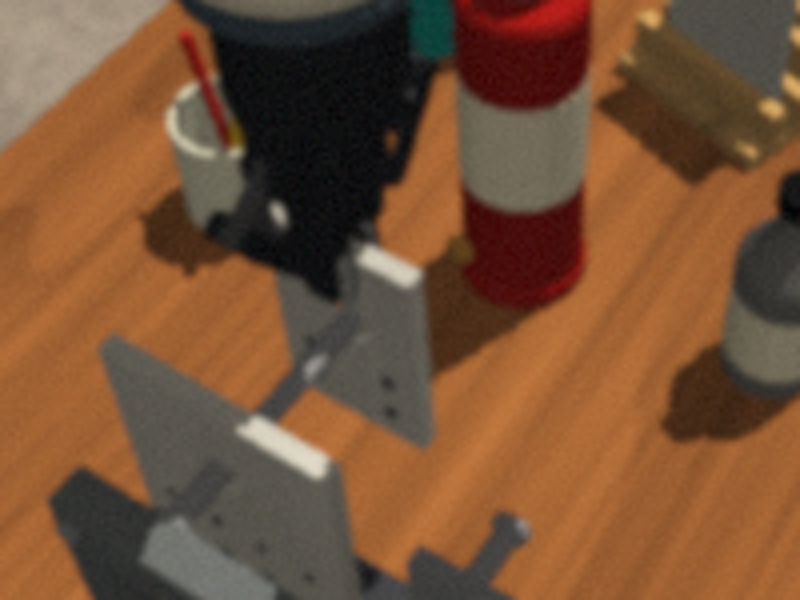

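>>> step_arm:
  deltas:
    - [0,0,0,0.5,0,-5,0]
    - [0,0,0,1,0,-12,0]
    - [0,0,0,1.2,0,-19,0]
    - [0,0,0,1.4,0,-26,0]
    - [0,0,0,1.5,0,-33,0]
    - [0,0,0,1.5,0,-38,0]
    - [0,0,0,1.5,0,-40,0]
    - [0,0,0,1.5,0,-40,0]

```text
time: 23.3
eef_pos: [0.5785, 0.2839, 0.2044]
orientation: [-0.007, -0.707, 0.707, 0.008]
contact_force: [0.3, -0.7, -2.0]
grip_width: 0.107
```

>>> step_arm:
  deltas:
    - [0,0,0,0,2,0,0]
    - [0,0,0,0,4,0,0]
    - [0,0,0,0,6,0,0]
    - [0,0,0,0,7,0,0]
    - [0,0,0,0,8,0,0]
    - [0,0,0,0,8.5,0,0]
    - [0,0,0,0,9,0,0]
    - [0,0,0,0,9,0,0]

```text
time: 24.1
eef_pos: [0.5784, 0.2839, 0.1954]
orientation: [-0.007, -0.707, 0.707, 0.008]
contact_force: [-0.9, -0.1, -3.3]
grip_width: 0.106
```

```bash
cat > chk.py <<'E'
from h import *
import sys
s=observe();print(s['time'],s['eef_pos'].round(4),s['contact_force'].round(1),s['grip_width'])
im,D=read_camera('side');P=cloud('side',D);ok=D>0
for x0 in [.545,.55,.555,.61]:
    w=P[ok&(abs(P[...,0]-x0)<.003)&(abs(P[...,1]-.283)<.015)&(P[...,2]>.2)&(P[...,2]<.25)]
    t=w[w[:,1]<.286]; print(x0,len(t),np.median(t[:,2]).round(4) if len(t) else '', w[:,1].min().round(4) if len(w) else '',w[:,1].max().round(4)if len(w) else '')
w=P[ok&(abs(P[...,1]-.334)<.015)&(P[...,2]>.21)&(P[...,2]<.23)&(abs(P[...,0]-.578)<.07)];print('wide',w.min(0).round(4),w.max(0).round(4))
save(sys.argv[1],cv2.resize(im[150:360,80:330],(714,600),interpolation=cv2.INTER_CUBIC))
E
python3 chk.py s15.png
```

```text
24.1 [0.5784 0.2839 0.1954] [-0.9 -0.1 -3.3] 0.1064029854512763
0.545 10 0.2228 0.2808 0.2915
0.55 8 0.2228 0.2811 0.2916
0.555 10 0.2223 0.2808 0.2911
0.61 0  0.2862 0.2898
wide [0.5169 0.3278 0.2101] [0.639  0.3403 0.2253]
```

View pics/s15.png

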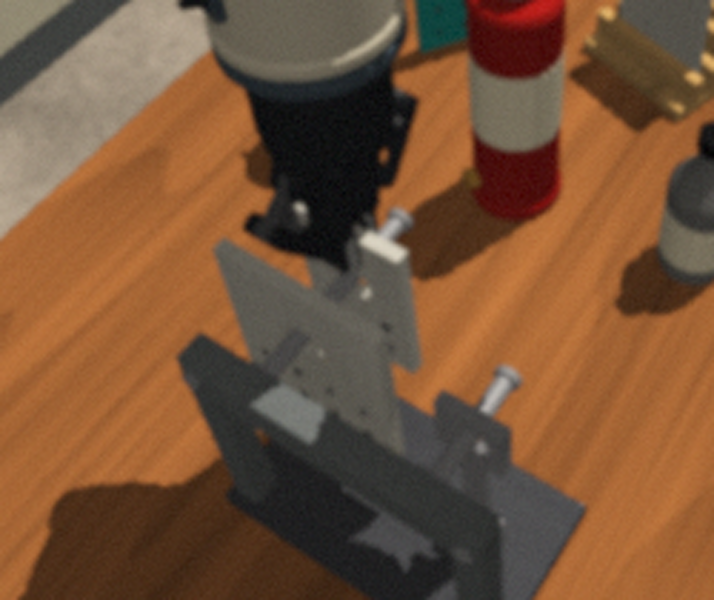

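Within 1 mm of seated. I open gently, then retreat upward.

>>> step_arm:
  deltas:
    - [0,0,0,0,0.5,0,0]
    - [0,0,0,0,1,0,0]
    - [0,0,0,0,1,0,14]
    - [0,0,0,0,1,0,18]
    - [0,0,0,0,1,0,24]
    - [0,0,0,0,1,0,28]
    - [0,0,0,0,1,0,28]
    - [0,0,0,0,1,0,28]

```text
time: 24.95
eef_pos: [0.5784, 0.2839, 0.1945]
orientation: [-0.007, -0.707, 0.707, 0.008]
contact_force: [0.4, -0.3, 0.2]
grip_width: 0.278
```

```bash
python3 chk.py s16.png
```

```text
24.95 [0.5784 0.2839 0.1945] [ 0.4 -0.3  0.2] 0.2783594838126652
0.545 7 0.2211 0.2813 0.2916
0.55 8 0.222 0.281 0.2911
0.555 7 0.2213 0.281 0.2912
0.61 0   
wide [0.5165 0.328  0.2102] [0.6384 0.3402 0.225 ]
```

View pics/s16.png

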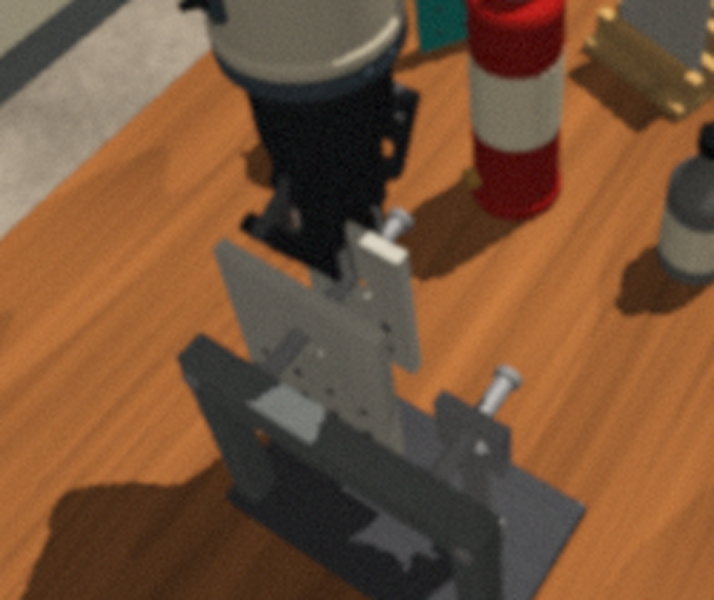

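>>> step_arm:
  deltas:
    - [0,0,0,0,-3,0,28]
    - [0,0,0,0,-8,0,28]
    - [0,0,0,0,-16,0,28]
    - [0,0,0,0,-28,0,28]
    - [0,0,0,0,-45,0,28]
    - [0,0,0,0,-70,0,28]
    - [0,0,0,0,-100,0,28]
    - [0,0,0,0,-130,0,28]

```text
time: 25.8
eef_pos: [0.5785, 0.2839, 0.3267]
orientation: [0.007, 0.707, -0.707, -0.008]
contact_force: [0.1, 0.5, 0.3]
grip_width: 0.28
```

>>> step_arm:
  deltas:
    - [0,0,0,0,0,0,28]
    - [0,0,0,0,0,0,28]
    - [0,0,0,0,0,0,28]
    - [0,0,0,0,0,0,28]
    - [0,0,0,0,0,0,28]
    - [0,0,0,0,0,0,28]
    - [0,0,0,0,0,0,28]
    - [0,0,0,0,0,0,28]

```text
time: 26.6
eef_pos: [0.5784, 0.2838, 0.3265]
orientation: [0.007, 0.707, -0.707, -0.008]
contact_force: [0.5, -0.8, 0.5]
grip_width: 0.279
```

```bash
python3 chk.py s17.png
```

```text
26.6 [0.5784 0.2838 0.3265] [ 0.5 -0.8  0.5] 0.2787713759941206
0.545 8 0.2215 0.2805 0.2919
0.55 10 0.2214 0.2807 0.2912
0.555 8 0.2214 0.2812 0.291
0.61 11 0.221 0.279 0.2893
wide [0.5169 0.3278 0.21  ] [0.6389 0.3403 0.2249]
```

View pics/s17.png

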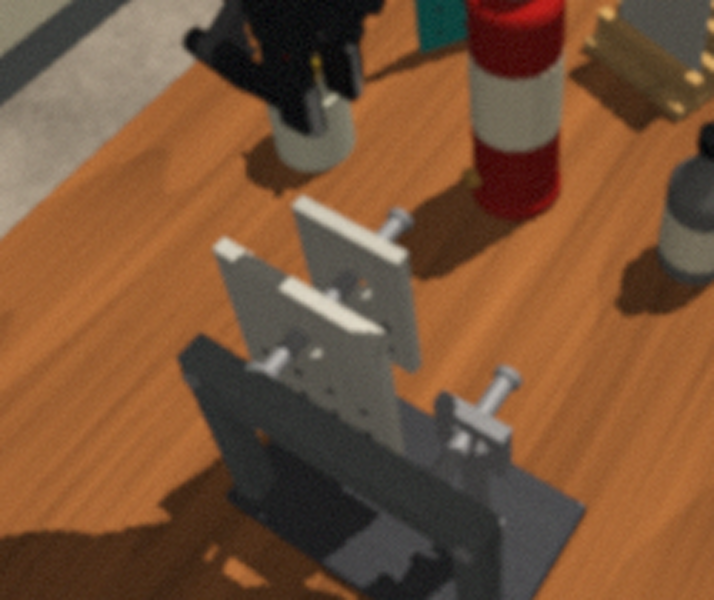

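```bash
python3 -c "
from h import *
print(finish_job())"
```

```text
the job is handed in; nothing more can be done
None
```

Both templates now hang on the long peg by their holes, released. I handed the job in at about 26.6 s of the 72 s; no verdict was reported.

**Positions:** The wide template hangs about 39 mm from the crossbar and the narrow one about 87 mm, so the wide one is nearer the bar.

**Last checks:**
- In the final side picture both plates hang straight and square to the peg.
- The gripper is clear above them, with wrist force near zero.
- The spanner, ram and oil bottle look unmoved. The solid plate was still standing in the block when I lifted the narrow template.
- I judged these four by eye and did not measure them again at the end.

**Disagreements:**
- The side camera put both hung plates' top edges at about 0.2215 m, where 0.224 m was expected. That is about 2 mm low, roughly the calibration tolerance.
- The wrist and top cameras differed by about 3 mm on the wide plate's y position before I gripped it.
- Lowering the wide plate onto the peg gave almost no change in force, so I judged it seated from the camera and from the force dropping to zero when I opened the gripper.

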